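# Roll the plain mill roll up onto its cradle

## Task

Two rolls for the jeweller's rolling mill lie at the foot of the wooden ramp. With the fingertips, gently and steadily push the smooth plain one up its lane until it drops into the cradle against the stop at the top; keep behind it all the way so that it never runs free or rolls back, and never grip or lift it. Leave the grooved roll and everything else on the bench where it is, and finish with the hand clear.

Things in the scene. Friction and masses are not known exactly. Their poses are not given: they have to be found in the camera images.
- plain_roll: smooth, slippery polished steel mill roll, to be pushed: barrel 44 mm diameter, 64 mm long, plus a 20 mm diameter journal sticking out 13 mm at each end (90 mm overall); 0.5 to 0.9 kg, free to roll. Origin at its centre; its y axis is the roll's axis, lying across the ramp (along ramp y). Starts at the foot of either lane, in mid-lane, against the low lip.
- grooved_roll: the other roll, to be left alone at the foot of the other lane: same overall size but with three deep grooves (5.5 mm deep, 11 mm wide) round its barrel. Origin at its centre, y axis along its axis.
- ramp: fixed wooden two-lane ramp, 224 mm long (x) by 220 mm wide (y). Origin on the bench; z up, x points up the ramp, away from the robot, turned up to 0.35 rad either way. Lanes are 98 mm wide, centred at y = -53 and +53 mm, between 8 mm thick side strips 20 mm above the deck. Rolls start with centres at x = -106, z = 37.7 mm. A roll let go on the slope rolls back.
- slope (a point): middle of the deck's lower edge, at ramp (-115, 0, 14) mm; x runs up along the flat 9 degree (0.157 rad) deck to the crest at x = 165 mm (ramp x = 48, z = 39.8 mm), y as ramp y, z square to the deck. A roll on the deck has its centre at z = 22 mm here, at the start x = 13 mm. Behind this edge a lip 8 mm long stands 4 mm above the deck; behind the lip is open bench.
- home (a point): at ramp (62.7, 0, 56.8) mm, axes as the ramp. A roll in the cradle has its centre at this x (within 1 mm) and z, at its lane's y. The level cradle floor (ramp z = 34.8 mm) is 5 mm below the crest and runs from ramp x = 48 to the upright stop at x = 85.5 mm, 66 mm tall. A roll whose centre passes the crest drops in by itself and stays.
- graver: graver standing on its mushroom-shaped wooden handle (42 mm wide), brass collar and thin steel point upward, 99 mm tall, beside the ramp. Origin at the centre of its underside. Leave alone.
- jar: small amber glass jar with a metal cap, 48 mm diameter, 55 mm tall, beside the ramp. Origin at the centre of its underside. Leave alone.
- brush: small bench brush, 120 by 24 mm, 34 mm tall, lying bristles down beside the ramp; x along its length, origin at the centre of its underside. Leave alone.
Things that resemble listed ones, but are neither listed nor needed, are in the scene too. Leave any blue look-alike of the plain_roll alone.

How it is judged:
By the outcome, as a careful person would: the job done as asked, in the order asked, and still so for the second after the job is handed in, with the robot touching nothing.
It also fails if it takes over 40 s, if anything falls off the work surface, if the arm or the gripper's body presses on something with over 40 N, if the wrist force passes 120 N, or if a joint passes its speed limit or range.

## Robot

A 6-joint arm with a two-finger parallel gripper is mounted at the origin on the work surface. World frame = base frame: x ahead of the robot, y to its left, z up, the work surface at z = 0. Lengths are in m, angles in rad, forces in N, time in s.
With the tool pointing down it reaches from about 0.425 to 0.95 m from the base axis. Payload 3.5 kg.
Tool frame: the origin (TCP) lies on the mounting face of the last link; the fingertips stand 173 mm ahead of it and the grasp point (between the pads) lies 155 mm ahead of it; z points along the fingers, x is the direction in which the jaws open and shut, and the axes are right-handed (so a half turn about z gives the same grasp; the last joint's range is limited). The gripper opens to 85 mm and grips with 20 to 120 N. Pads are 22 mm wide; open, the fingers measure 114 mm over their backs; the gripper's body (76 mm by 85 mm) begins 54 mm behind the grasp point. The pads swing forward as they close: fully open they stand 13 mm farther back than shut.
Start: joints at [-1.34, 0.286, 1.577, -0, 1.279, -0.15], TCP at [0.251, -0.627, 0.405] pointing down, gripper open.
Joint ranges: [-2.77, 2.77], [-0.9, 2.22], [0.21, 2.48], [-1.53, 4.67], [0.24, 2.81], [-2.84, 2.84]. Speed limits (rad/s): [2.79, 2.79, 3.14, 3.14, 3.14, 3.14].

## Interface

Orientations are given as a unit quaternion [x, y, z, w].
In Python, from plant import get_state, read_camera, sign_off gives the robot as it stands.
- The arm moves only by the shell command python3 -m jog 'ROWS' [FORCE]. ROWS is JSON, a list of rows, each an object of numbers: "grip": the closure, from 0 (fully open) to 1 (shut); "x", "y", "z": the shift along the tool's x, y, z in mm; "rx", "ry", "rz": the turn, a rotation vector about the tool's x, y, z in degrees. A call has 1 to 8 rows; each row shifts and turns the commanded pose from where the row before left it, along the tool's axes as they then stand; what a row does not reach is not made up. A row lasts 1/12 s, in which the tool goes at most 41.7 mm and 7.16 degrees, less where a joint would pass 70% of its speed; a pose out of reach is approached as far as the arm can. A call with a gripper value outside its range is refused whole. The fingers move at their own pace and stop on an object; FORCE is the grip in N (left out, the last holds). Time passes only in rows, so rows that do not move let the fingers close. It gives the time, the measured TCP pose, the force and the opening at its end, in the units of the state.
- get_state(): the state, without advancing time (a new reading comes with each control period).
- read_camera(name): name is "side" or "top" or "wrist"; returns a dict with "frame" (400x640x3 uint8, red, green, blue), "intrinsics" (3x3 intrinsics, pixels), "R" (3x3) and "t" (3): a world point X has camera coordinates R X + t. Camera axes: x right, y down, z forward; pixel columns grow to the right and rows downward; lengths in m; the calibration is good to about 2 mm. A picture is of the moment at which its call begins. There is no depth.
- sign_off(): hands the job in, once; it reports no verdict.
The state is a dict: "time": time; "qpos": joint angles; "dq": joint speeds; "joint_efforts": joint torques, N m; "eef_pos": TCP position; "tcp_rot": TCP orientation; "contact_force": force on the tool from outside, world axes, zero at the start; "wrist_torque": the same for the moment, N m; "opening": opening from 0.0 (shut) to 1.0 (fully open).
Only numpy, scipy, OpenCV 4.12 (cv2) and the standard library are available. Lean on these libraries where they do the work, as an engineer would, in place of code of your own. Each camera call takes 0.05 s, during which the arm holds its last target.

## Working session

There is one attempt and no reset: what is moved stays moved. The work goes in short steps, Python scripts to look and compute and a shell command to move; the robot and the scene stay as the last step left them, time stands still between calls to the robot, and variables do not carry over. Pictures are saved under pics/ and viewed, and the job is handed in when it is done.

```bash
ls; mkdir -p pics; python3 - <<'E'
from plant import get_state, read_camera
import cv2
s=get_state()
print({k:s[k] for k in ['time','eef_pos','tcp_rot','opening','contact_force']})
for n in ['top','side','wrist']:
    c=read_camera(n); cv2.imwrite(f'pics/{n}0.png',c['frame'][:,:,::-1]); print(n,c['intrinsics'],c['R'],c['t'])
E
```

```text
pics
{'time': 0.0, 'eef_pos': array([ 0.25082211, -0.62639403,  0.40334415]), 'tcp_rot': array([ 8.28146959e-01, -5.60509774e-01, -8.76081409e-04, -8.00259317e-04]), 'opening': 1.000164342517326, 'contact_force': array([ 0.55458381, -0.23359747, -0.18252682])}
top [[409.21821467   0.         316.02391296]
 [  0.         409.21821467 199.86691999]
 [  0.           0.           1.        ]] [[-0.02649123 -0.99952846  0.01552653]
 [-0.98592332  0.02355932 -0.16552995]
 [ 0.1650861  -0.01969306 -0.98608253]] [0.08775251 0.51646719 0.8227235 ]
side [[386.47543226   0.         322.83210662]
 [  0.         386.47543226 198.23985554]
 [  0.           0.           1.        ]] [[-7.36723828e-01 -6.76193743e-01 -1.54413757e-04]
 [-3.69862469e-01  4.03162185e-01 -8.37055558e-01]
 [ 5.66073985e-01 -6.16621663e-01 -5.47117875e-01]] [0.44338958 0.20384783 0.63890341]
wrist [[342.46203343   0.         319.37137777]
 [  0.         342.46203343 199.65193674]
 [  0.           0.           1.        ]] [[ 0.37190676 -0.92826918 -0.00130068]
 [-0.89046768 -0.35715686  0.28196861]
 [-0.26220731 -0.10370782 -0.95942275]] [-0.67440824 -0.03759722  0.3783046 ]
```

View pics/top0.png

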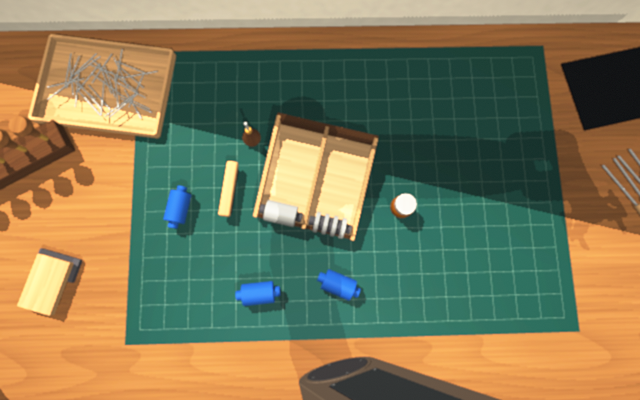

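View pics/side0.png

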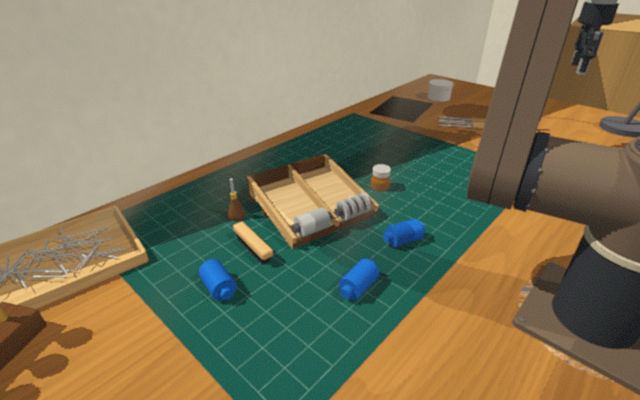

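The plain roll is in the left lane, around top (282,213). The grooved roll is in the right lane, around (331,226). The jar is to the right, and the graver and brush are to the left. There are blue decoys behind the foot. Next I'll enlarge the ramp.

```bash
python3 - <<'E'
import cv2
a=cv2.imread('pics/top0.png')[105:255,215:415]; cv2.imwrite('pics/top0c.png',cv2.resize(a,None,fx=4,fy=4,interpolation=cv2.INTER_CUBIC))
a=cv2.imread('pics/side0.png')[145:265,225:385]; cv2.imwrite('pics/side0c.png',cv2.resize(a,None,fx=5,fy=5,interpolation=cv2.INTER_CUBIC))
E
```

```text
(no output)
```

View pics/top0c.png

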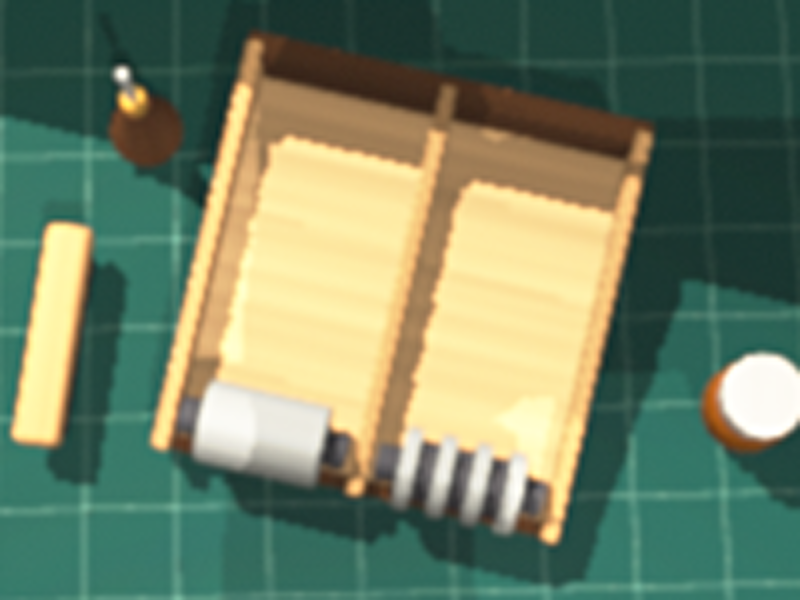

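View pics/side0c.png

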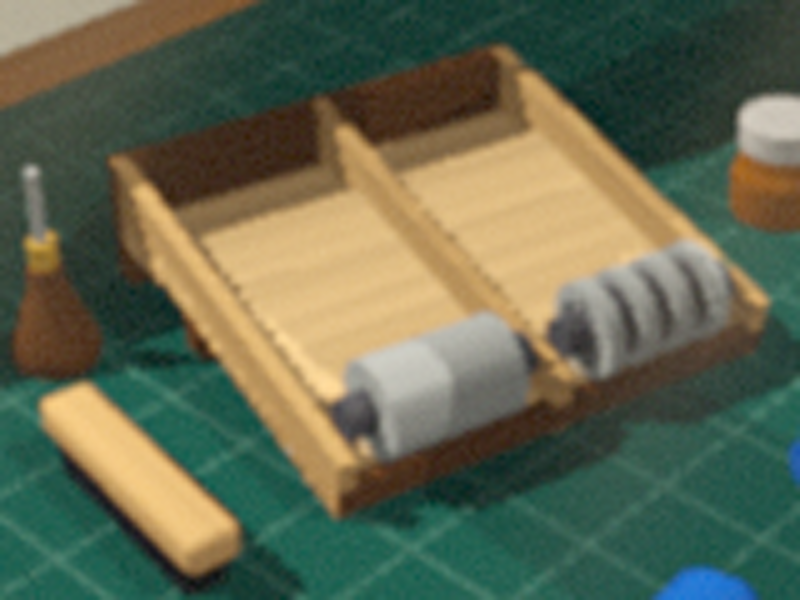

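```bash
cat > h.py <<'E'
import numpy as np, cv2
from plant import get_state, read_camera
from scipy.spatial.transform import Rotation as Rn
from scipy.optimize import least_squares
def ray(c,u,v):
    d=np.linalg.inv(c['intrinsics'])@[u,v,1]; return -c['R'].T@c['t'], c['R'].T@d
def onz(c,u,v,z):
    o,d=ray(c,u,v); return o+d*(z-o[2])/d[2]
def proj(c,X):
    p=c['intrinsics']@(c['R']@np.asarray(X)+c['t']); return p[:2]/p[2]
def ramp2w(P,p):
    x,y,t=P; c,s=np.cos(t),np.sin(t); return np.array([x+c*p[0]-s*p[1],y+s*p[0]+c*p[1],p[2]])
E
python3 - <<'E'
from h import *
T=read_camera('top');S=read_camera('side')
tp=lambda a,b:(215+a/4,105+b/4); sp=lambda a,b:(225+a/5,145+b/5)
for n,c,uv in [('plainT',T,tp(262,433)),('grT',T,tp(460,482)),('plS',S,sp(438,387)),('grS',S,sp(645,310))]: print(n,onz(c,*uv,.0377))
zs=lambda x:.014+(x+.115)*np.tan(.157)+.0203
def res(P):
    r=[]
    for c,uv,p in [(T,tp(262,433),(-.106,.053,.0377)),(T,tp(460,482),(-.106,-.053,.0377)),(S,sp(438,387),(-.106,.053,.0377)),(S,sp(645,310),(-.106,-.053,.0377))]:
        r+=list(proj(c,ramp2w(P,p))-uv)
    # strip lines: points at y=+-.11
    for y,(a,b) in [(.11,((232,105),(160,425))),(-.11,((640,190),(565,530)))]:
        l0=proj(T,ramp2w(P,(-.1,y,zs(-.1))));l1=proj(T,ramp2w(P,(.03,y,zs(.03))))
        n=np.array([-(l1-l0)[1],(l1-l0)[0]]);n/=np.linalg.norm(n)
        r+=[n@(np.array(tp(*a))-l0),n@(np.array(tp(*b))-l0)]
    return np.array(r)
f=least_squares(res,[.6,0,0],loss='soft_l1');print(f.x,np.round(res(f.x),2))
P=f.x
a=T['frame'][:,:,::-1].copy()
a=cv2.resize(a[105:255,215:415],None,fx=4,fy=4,interpolation=cv2.INTER_CUBIC)
for p in [(-.106,.053,.0377),(-.106,-.053,.0377),(-.123,.11,.0335),(-.123,-.11,.0335),(.0855,.11,.066),(.0855,-.11,.066),(.0855,.102,.066),(.048,.1,.0398),(.048,.004,.0398),(.0627,.053,.0568),(-.115,.004,.034)]:
    u=(proj(T,ramp2w(P,p))-[215,105])*4; cv2.circle(a,tuple(int(q) for q in u),4,(0,0,255),-1)
cv2.imwrite('pics/fit.png',a)
E
```

```text
plainT [0.49244858 0.15035625 0.0377    ]
grT [0.4639105  0.04665712 0.0377    ]
plS [0.49316813 0.14990972 0.0377    ]
grS [0.4651234  0.04728213 0.0377    ]
[ 0.5809553   0.07055675 -0.25918406] [ 0.67  0.16  0.06 -0.48  0.7   0.01  0.3  -0.11 -0.2   0.8   0.06  1.29]
```

View pics/fit.png

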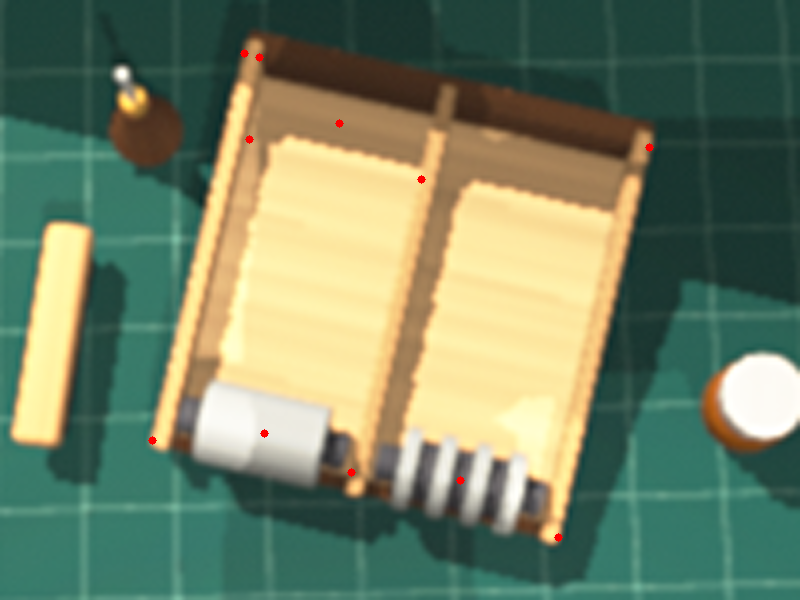

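The fit agrees with the roll seen from two cameras to about 1 mm: ramp at (0.581, 0.071), yaw -0.26, plain roll at about (0.493, 0.150) on the left lane. I'll work out the approach rows next.

```bash
cat >> h.py <<'E'
P=np.array([.581,.0706,-.26])
def plan(ways,n,target_yaw=None,step=40,rot=7.1):
    """print up to n rows toward list of TCP waypoints; tool down; yaw of tool x toward target"""
    s=get_state(); p=np.array(s['eef_pos'])*1000; x=Rn.from_quat(s['tcp_rot']).as_matrix()[:,0]
    yaw=np.degrees(np.arctan2(x[1],x[0])); rows=[]
    ways=[np.array(w)*1000 for w in ways]
    for i in range(n):
        if not ways: break
        d=ways[0]-p; L=np.linalg.norm(d)
        if L>step: d=d*step/L
        else: ways.pop(0)
        c,sn=np.cos(np.radians(yaw)),np.sin(np.radians(yaw))
        tx=np.array([c,sn,0]);ty=np.array([sn,-c,0])
        dy=np.clip(target_yaw-yaw,-rot,rot)
        rows.append((round(d@tx,1),round(d@ty,1),round(-d[2],1),round(-dy,1)))
        p=p+d; yaw+=dy
    print('start',s['time'],s['eef_pos'],'end',p,yaw)
    for r in rows: print(r)
TY=np.degrees(-.26)+90
E
python3 - <<'E'
from h import *
w=ramp2w(P,(-.160,.053,.26)); print(w)
plan([(.50,-.28,.38),w],40,TY)
E
```

```text
[0.44000287 0.16295156 0.26      ]
start 0.25 [ 0.25087254 -0.62652155  0.40404109] end [440.00287275 162.95155714 260.        ] 75.1030973265986
(np.float64(-21.4), np.float64(-33.7), np.float64(2.2), np.float64(-7.1))
(np.float64(-17.1), np.float64(-36.1), np.float64(2.2), np.float64(-7.1))
(np.float64(-12.5), np.float64(-37.9), np.float64(2.2), np.float64(-7.1))
(np.float64(-7.7), np.float64(-39.2), np.float64(2.2), np.float64(-7.1))
(np.float64(-2.8), np.float64(-39.8), np.float64(2.2), np.float64(-7.1))
(np.float64(2.1), np.float64(-39.9), np.float64(2.2), np.float64(-7.1))
(np.float64(7.0), np.float64(-39.3), np.float64(2.2), np.float64(-7.1))
(np.float64(11.8), np.float64(-38.1), np.float64(2.2), np.float64(-7.1))
(np.float64(16.5), np.float64(-36.4), np.float64(2.2), np.float64(-7.1))
(np.float64(20.8), np.float64(-34.1), np.float64(2.2), np.float64(-7.1))
(np.float64(17.1), np.float64(-21.4), np.float64(1.5), np.float64(-7.1))
(np.float64(1.5), np.float64(-38.6), np.float64(10.4), np.float64(-7.1))
(np.float64(6.2), np.float64(-38.1), np.float64(10.4), np.float64(-7.1))
(np.float64(10.9), np.float64(-37.1), np.float64(10.4), np.float64(-7.1))
(np.float64(15.4), np.float64(-35.4), np.float64(10.4), np.float64(-7.1))
(np.float64(19.7), np.float64(-33.3), np.float64(10.4), np.float64(-7.1))
(np.float64(23.6), np.float64(-30.6), np.float64(10.4), np.float64(-7.1))
(np.float64(27.2), np.float64(-27.4), np.float64(10.4), np.float64(-7.1))
(np.float64(30.4), np.float64(-23.8), np.float64(10.4), np.float64(-7.1))
(np.float64(33.1), np.float64(-19.9), np.float64(10.4), np.float64(-7.1))
(np.float64(35.3), np.float64(-15.6), np.float64(10.4), np.float64(-1.3))
(np.float64(35.7), np.float64(-14.9), np.float64(10.4), np.float64(-0.0))
(np.float64(20.3), np.float64(-8.5), np.float64(5.9), np.float64(-0.0))
```

```bash
python3 -m jog '[{"x":-21,"y":-34,"z":2,"rz":-7,"grip":0.65},{"x":-17,"y":-36,"z":2,"rz":-7,"grip":0.65},{"x":-12,"y":-38,"z":2,"rz":-7,"grip":0.65},{"x":-8,"y":-39,"z":2,"rz":-7,"grip":0.65},{"x":-3,"y":-40,"z":2,"rz":-7,"grip":0.65},{"x":2,"y":-40,"z":2,"rz":-7,"grip":0.65},{"x":7,"y":-39,"z":2,"rz":-7,"grip":0.65},{"x":12,"y":-38,"z":2,"rz":-7,"grip":0.65}]'
python3 - <<'E'
from h import *
w=ramp2w(P,(-.160,.053,.26))
plan([(.50,-.28,.38),w],8,TY)
E
```

```text
start 0.25 [ 0.25087254 -0.62652155  0.40404109] end [ 437.37259112 -367.11101796  386.04361816] -11.380435765303035
(np.float64(-21.4), np.float64(-33.7), np.float64(2.2), np.float64(-7.1))
(np.float64(-17.1), np.float64(-36.1), np.float64(2.2), np.float64(-7.1))
(np.float64(-12.5), np.float64(-37.9), np.float64(2.2), np.float64(-7.1))
(np.float64(-7.7), np.float64(-39.2), np.float64(2.2), np.float64(-7.1))
(np.float64(-2.8), np.float64(-39.8), np.float64(2.2), np.float64(-7.1))
(np.float64(2.1), np.float64(-39.9), np.float64(2.2), np.float64(-7.1))
(np.float64(7.0), np.float64(-39.3), np.float64(2.2), np.float64(-7.1))
(np.float64(11.8), np.float64(-38.1), np.float64(2.2), np.float64(-7.1))$[0]: bad value
```

```bash
python3 -m jog '[{"grip":0.65,"x":-21,"y":-34,"z":2,"rx":0,"ry":0,"rz":-7}]'; python3 -m jog '[{"grip":0.65}]'; python3 -m jog --help | head -30
```

```text
time: 0.33
eef_pos: [0.2715, -0.5977, 0.4027]
tcp_rot: [0.86, -0.511, 0.0, 0.002]
contact_force: [1.4, 0.6, -0.4]
opening: 0.881$[0]: bad value
invalid input: not JSON, or not a number
```

All the keys are needed in each row.

```bash
python3 -m jog '[{"grip":0.65,"x":-17,"y":-36,"z":2,"rx":0,"ry":0,"rz":-7},{"grip":0.65,"x":-12,"y":-38,"z":2,"rx":0,"ry":0,"rz":-7},{"grip":0.65,"x":-8,"y":-39,"z":2,"rx":0,"ry":0,"rz":-7},{"grip":0.65,"x":-3,"y":-40,"z":2,"rx":0,"ry":0,"rz":-7},{"grip":0.65,"x":2,"y":-40,"z":2,"rx":0,"ry":0,"rz":-7},{"grip":0.65,"x":7,"y":-39,"z":2,"rx":0,"ry":0,"rz":-7},{"grip":0.65,"x":12,"y":-38,"z":2,"rx":0,"ry":0,"rz":-7}]'
python3 - <<'E'
from h import *
w=ramp2w(P,(-.160,.053,.26))
plan([(.50,-.28,.38),w],16,TY)
E
```

```text
time: 0.92
eef_pos: [0.4401, -0.3674, 0.3887]
tcp_rot: [0.995, -0.103, 0.0, 0.0]
contact_force: [0.4, -0.4, -0.2]
opening: 0.35
start 0.9167 [ 0.44005113 -0.36736815  0.38870407] end [440.00287275 162.95155714 260.        ] 75.1030973265986
(np.float64(15.3), np.float64(-36.8), np.float64(3.3), np.float64(-7.1))
(np.float64(19.8), np.float64(-34.6), np.float64(3.3), np.float64(-7.1))
(np.float64(15.7), np.float64(-21.0), np.float64(2.2), np.float64(-7.1))
(np.float64(1.2), np.float64(-38.6), np.float64(10.4), np.float64(-7.1))
(np.float64(5.9), np.float64(-38.2), np.float64(10.4), np.float64(-7.1))
(np.float64(10.6), np.float64(-37.1), np.float64(10.4), np.float64(-7.1))
(np.float64(15.1), np.float64(-35.6), np.float64(10.4), np.float64(-7.1))
(np.float64(19.4), np.float64(-33.4), np.float64(10.4), np.float64(-7.1))
(np.float64(23.4), np.float64(-30.8), np.float64(10.4), np.float64(-7.1))
(np.float64(27.0), np.float64(-27.6), np.float64(10.4), np.float64(-7.1))
(np.float64(30.2), np.float64(-24.1), np.float64(10.4), np.float64(-7.1))
(np.float64(33.0), np.float64(-20.2), np.float64(10.4), np.float64(-7.1))
(np.float64(35.2), np.float64(-15.9), np.float64(10.4), np.float64(-1.8))
(np.float64(35.7), np.float64(-14.9), np.float64(10.4), np.float64(-0.0))
(np.float64(20.3), np.float64(-8.5), np.float64(5.9), np.float64(-0.0))
```

```bash
python3 -m jog '[{"grip":0.65,"x":15,"y":-37,"z":3,"rx":0,"ry":0,"rz":-7},{"grip":0.65,"x":20,"y":-35,"z":3,"rx":0,"ry":0,"rz":-7},{"grip":0.65,"x":16,"y":-21,"z":2,"rx":0,"ry":0,"rz":-7},{"grip":0.65,"x":1,"y":-39,"z":10,"rx":0,"ry":0,"rz":-7},{"grip":0.65,"x":6,"y":-38,"z":10,"rx":0,"ry":0,"rz":-7},{"grip":0.65,"x":11,"y":-37,"z":10,"rx":0,"ry":0,"rz":-7},{"grip":0.65,"x":15,"y":-36,"z":10,"rx":0,"ry":0,"rz":-7},{"grip":0.65,"x":19,"y":-33,"z":10,"rx":0,"ry":0,"rz":-7}]'
python3 - <<'E'
from h import *
w=ramp2w(P,(-.160,.053,.26))
plan([w],16,TY)
E
```

```text
time: 1.58
eef_pos: [0.4763, -0.088, 0.3303]
tcp_rot: [0.927, 0.376, 0.0, 0.0]
contact_force: [0.6, 0.1, -0.4]
opening: 0.351
start 1.5833 [ 0.47633289 -0.08803485  0.33032718] end [440.00287275 162.95155714 260.        ] 75.1030973265986
(np.float64(22.6), np.float64(-31.2), np.float64(10.7), np.float64(-7.1))
(np.float64(26.3), np.float64(-28.2), np.float64(10.7), np.float64(-7.1))
(np.float64(29.6), np.float64(-24.7), np.float64(10.7), np.float64(-7.1))
(np.float64(32.4), np.float64(-20.9), np.float64(10.7), np.float64(-7.1))
(np.float64(34.7), np.float64(-16.7), np.float64(10.7), np.float64(-2.6))
(np.float64(35.4), np.float64(-15.1), np.float64(10.7), np.float64(-0.0))
(np.float64(20.5), np.float64(-8.8), np.float64(6.2), np.float64(-0.0))
```

```bash
python3 -m jog '[{"grip":0.65,"x":23,"y":-31,"z":11,"rx":0,"ry":0,"rz":-7},{"grip":0.65,"x":26,"y":-28,"z":11,"rx":0,"ry":0,"rz":-7},{"grip":0.65,"x":30,"y":-25,"z":11,"rx":0,"ry":0,"rz":-7},{"grip":0.65,"x":32,"y":-21,"z":11,"rx":0,"ry":0,"rz":-7},{"grip":0.65,"x":35,"y":-17,"z":11,"rx":0,"ry":0,"rz":-3},{"grip":0.65,"x":35,"y":-15,"z":10,"rx":0,"ry":0,"rz":0},{"grip":0.65,"x":20,"y":-9,"z":6,"rx":0,"ry":0,"rz":0},{"grip":0.65,"x":0,"y":0,"z":0,"rx":0,"ry":0,"rz":0}]'
cat >> h.py <<'E'
def rs():
    s=get_state(); p=s['eef_pos']; c,sn=np.cos(P[2]),np.sin(P[2]); d=p[:2]-P[:2]
    M=Rn.from_quat(s['tcp_rot']).as_matrix()
    print('t',round(s['time'],2),'TCP in ramp mm',np.round(1000*np.array([c*d[0]+sn*d[1],-sn*d[0]+c*d[1],p[2]]),1),'yaw err',round(np.degrees(np.arctan2(M[1,0],M[0,0]))-TY,2),'tilt',np.round(M[:2,2],4),'F',np.round(s['contact_force'],2),'op',round(s['opening'],3))
def snap(n,name,box=None,f=1):
    c=read_camera(n);a=c['frame'][:,:,::-1]
    if box: a=a[box[1]:box[3],box[0]:box[2]]
    cv2.imwrite(f'pics/{name}.png',cv2.resize(a,None,fx=f,fy=f,interpolation=cv2.INTER_CUBIC)); return c
E
python3 - <<'E'
from h import *
rs(); snap('wrist','w1'); snap('top','t1',(215,105,415,255),4)
E
```

```text
time: 2.25
eef_pos: [0.4406, 0.1639, 0.2581]
tcp_rot: [0.793, 0.609, -0.001, -0.001]
contact_force: [-0.3, 0.1, -1.0]
opening: 0.348
t 2.25 TCP in ramp mm [-159.7   54.   258.1] yaw err -0.01 tilt [-0.0034  0.0006] F [-0.33  0.1  -1.01] op 0.348
```

View pics/w1.png

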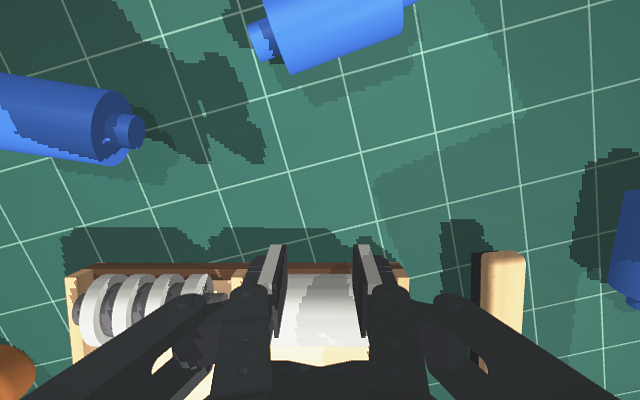

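```bash
python3 -m jog '[{"grip":0.65,"x":-1,"y":0,"z":20,"rx":0,"ry":0,"rz":0},{"grip":0.65,"x":0,"y":0,"z":20,"rx":0,"ry":0,"rz":0},{"grip":0.65,"x":0,"y":0,"z":15,"rx":0,"ry":0,"rz":0},{"grip":0.65,"x":0,"y":0,"z":0,"rx":0,"ry":0,"rz":0}]'
python3 - <<'E'
from h import *
rs(); c=snap('wrist','w2'); print(-c['R'].T@c['t']); snap('side','s2',(225,100,385,265),4)
E
```

```text
time: 2.68
eef_pos: [0.4412, 0.1584, 0.2023]
tcp_rot: [0.795, 0.607, -0.002, -0.001]
contact_force: [-0.3, 0.0, 0.4]
opening: 0.346
t 2.68 TCP in ramp mm [-157.7   48.9  202.3] yaw err -0.4 tilt [-0.0052 -0.001 ] F [-0.32  0.    0.36] op 0.346
[0.37069999 0.17678566 0.17189418]
```

View pics/w2.png

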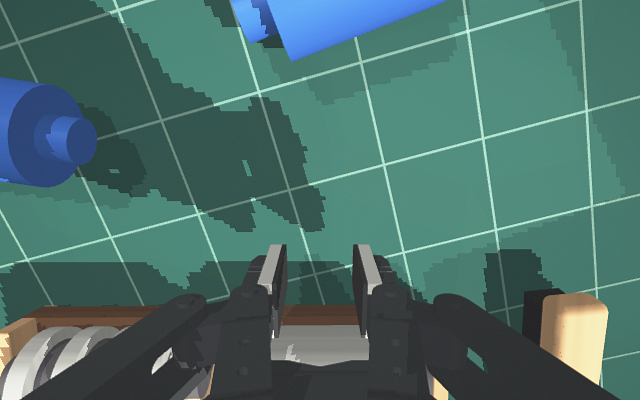

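View pics/s2.png

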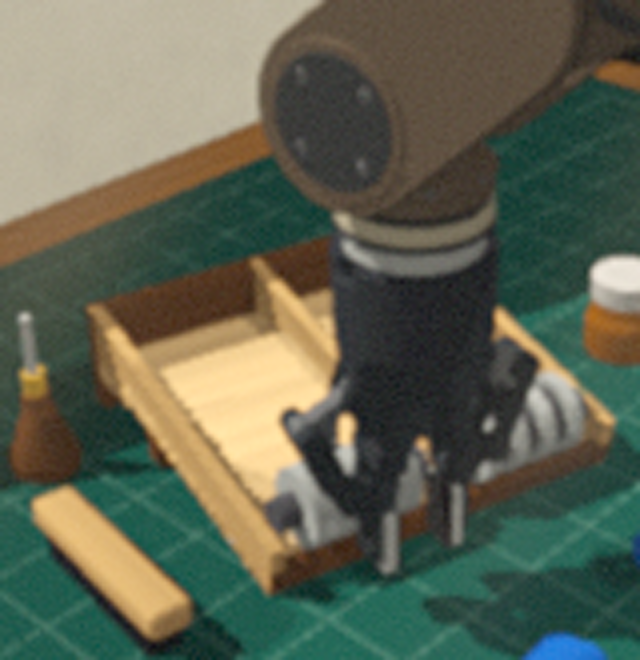

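The fingertips are behind the roll at wrist (277,300) and (365,300), with the roll's rear edge below them in the picture. The TCP drifted 4 mm sideways, so I'll correct that and ease forward until contact.

```bash
python3 -m jog '[{"grip":0.65,"x":4,"y":3,"z":3,"rx":0,"ry":0,"rz":0},{"grip":0.65,"x":0,"y":3,"z":0,"rx":0,"ry":0,"rz":0},{"grip":0.65,"x":0,"y":0,"z":0,"rx":0,"ry":0,"rz":0}]'
python3 - <<'E'
from h import *
rs(); snap('wrist','w3',(160,200,480,400),2.5)
E
```

```text
time: 3.03
eef_pos: [0.4502, 0.162, 0.203]
tcp_rot: [0.794, 0.607, 0.001, 0.001]
contact_force: [-0.1, 0.4, -0.1]
opening: 0.354
t 3.03 TCP in ramp mm [-150.    54.7  203. ] yaw err -0.3 tilt [0.003  0.0003] F [-0.07  0.43 -0.07] op 0.354
```

View pics/w3.png

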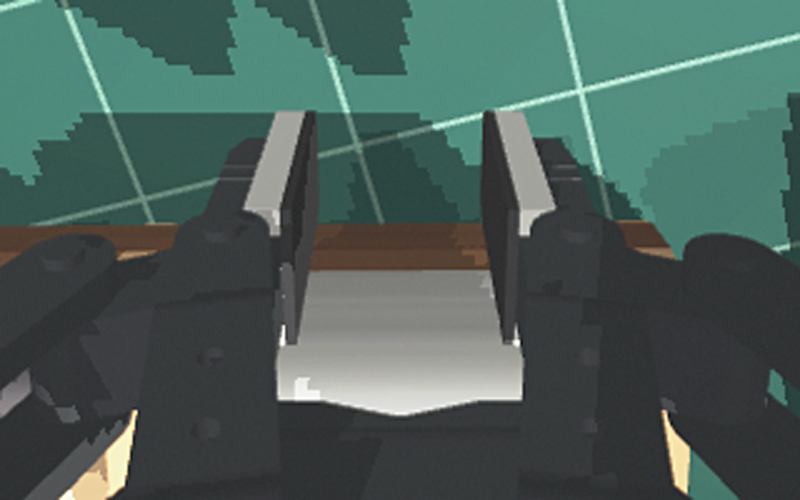

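```bash
python3 -m jog '[{"grip":0.65,"x":-1,"y":2,"z":4,"rx":0,"ry":0,"rz":0},{"grip":0.65,"x":0,"y":2,"z":0,"rx":0,"ry":0,"rz":0},{"grip":0.65,"x":0,"y":2,"z":0,"rx":0,"ry":0,"rz":0},{"grip":0.65,"x":0,"y":0,"z":0,"rx":0,"ry":0,"rz":0}]'
python3 - <<'E'
from h import *
rs(); snap('wrist','w4',(160,200,480,400),2.5);rs();snap('side','s4',(265,165,345,245),7)
E
```

```text
time: 3.42
eef_pos: [0.4548, 0.1595, 0.1978]
tcp_rot: [0.794, 0.607, 0.0, 0.0]
contact_force: [0.1, -0.5, 0.1]
opening: 0.353
t 3.42 TCP in ramp mm [-144.8   53.5  197.8] yaw err -0.29 tilt [0.0003 0.    ] F [ 0.07 -0.54  0.08] op 0.353
t 3.47 TCP in ramp mm [-145.    53.4  197.8] yaw err -0.29 tilt [0.0001 0.    ] F [-0.56  0.5   0.14] op 0.348
```

View pics/w4.png

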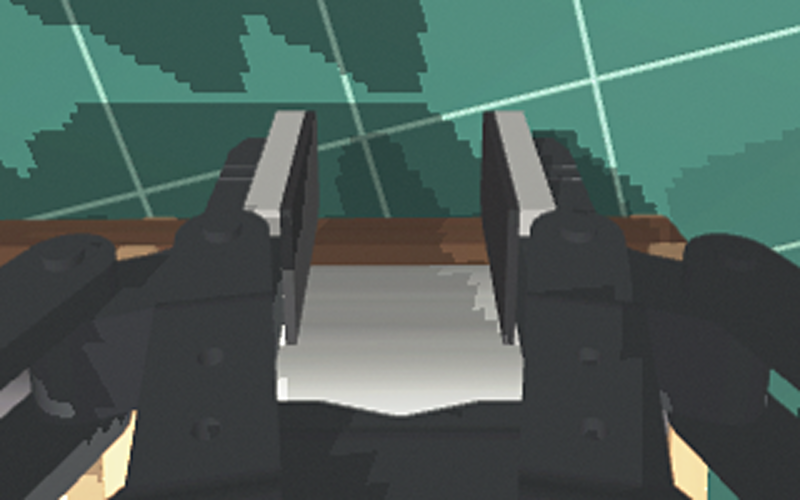

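View pics/s4.png

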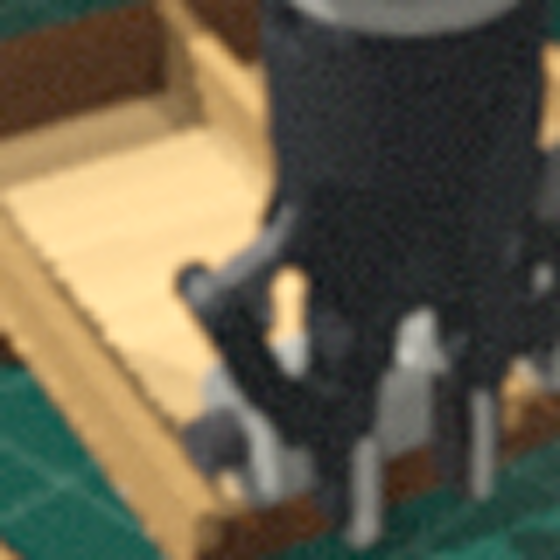

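```bash
python3 -m jog '[{"grip":0.65,"x":0,"y":2,"z":0,"rx":0,"ry":0,"rz":0},{"grip":0.65,"x":0,"y":2,"z":0,"rx":0,"ry":0,"rz":0},{"grip":0.65,"x":0,"y":1.5,"z":0,"rx":0,"ry":0,"rz":0},{"grip":0.65,"x":0,"y":1.5,"z":-0.2,"rx":0,"ry":0,"rz":0},{"grip":0.65,"x":0,"y":1.5,"z":-0.2,"rx":0,"ry":0,"rz":0},{"grip":0.65,"x":0,"y":1.5,"z":-0.2,"rx":0,"ry":0,"rz":0},{"grip":0.65,"x":0,"y":1.5,"z":-0.2,"rx":0,"ry":0,"rz":0},{"grip":0.65,"x":0,"y":1.5,"z":-0.2,"rx":0,"ry":0,"rz":0}]'
python3 - <<'E'
from h import *
rs(); snap('wrist','w5',(160,200,480,400),2.5);rs();snap('side','s5',(265,165,345,245),7)
E
```

```text
time: 4.18
eef_pos: [0.4665, 0.1563, 0.1984]
tcp_rot: [0.794, 0.608, -0.001, -0.001]
contact_force: [-3.8, 1.4, 1.9]
opening: 0.35
t 4.18 TCP in ramp mm [-132.7   53.4  198.4] yaw err -0.27 tilt [-0.0023  0.0001] F [-3.76  1.41  1.86] op 0.35
t 4.23 TCP in ramp mm [-132.2   53.4  198.6] yaw err -0.28 tilt [-0.0006 -0.0001] F [-2.49 -0.05  1.4 ] op 0.348
```

View pics/w5.png

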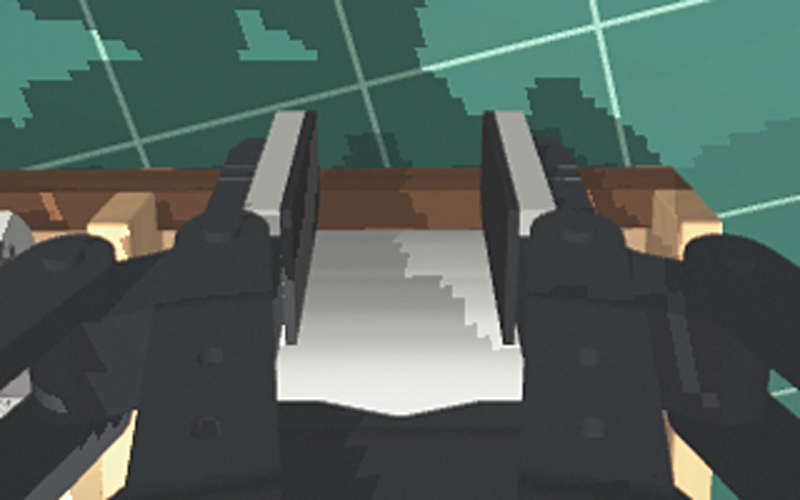

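View pics/s5.png

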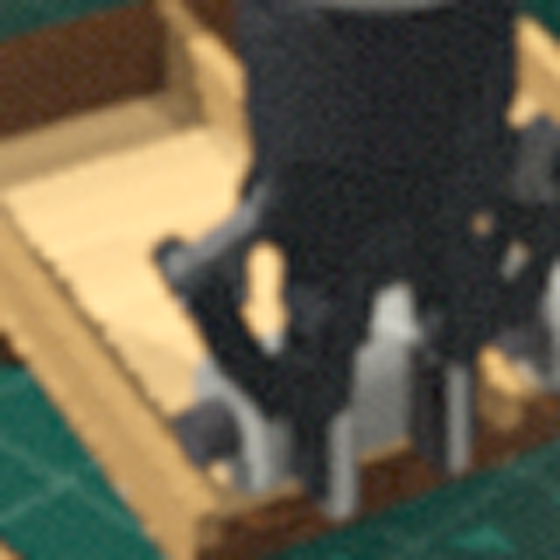

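The wrist force is about 3 N against the push, so the fingers are in contact, and both fingertips are on the barrel. I'll go on up the slope at a 9 degree climb (2.5 mm forward, 0.4 mm up per row).

```bash
python3 -m jog '[{"grip":0.65,"x":0,"y":1.5,"z":-0.4,"rx":0,"ry":0,"rz":0},{"grip":0.65,"x":0,"y":2,"z":-0.4,"rx":0,"ry":0,"rz":0},{"grip":0.65,"x":0,"y":2,"z":-0.4,"rx":0,"ry":0,"rz":0},{"grip":0.65,"x":0,"y":2,"z":-0.4,"rx":0,"ry":0,"rz":0},{"grip":0.65,"x":0,"y":2,"z":-0.4,"rx":0,"ry":0,"rz":0},{"grip":0.65,"x":0,"y":2,"z":-0.4,"rx":0,"ry":0,"rz":0},{"grip":0.65,"x":0,"y":2,"z":-0.4,"rx":0,"ry":0,"rz":0},{"grip":0.65,"x":0,"y":2,"z":-0.4,"rx":0,"ry":0,"rz":0}]'
python3 - <<'E'
from h import *
rs(); snap('wrist','w6',(160,200,480,400),2.5);snap('side','s6',(265,165,345,245),7)
E
```

```text
time: 4.95
eef_pos: [0.4821, 0.1521, 0.202]
tcp_rot: [0.794, 0.607, -0.0, -0.0]
contact_force: [-3.9, 1.2, 2.4]
opening: 0.351
t 4.95 TCP in ramp mm [-116.5   53.3  202. ] yaw err -0.29 tilt [-0.  0.] F [-3.93  1.15  2.38] op 0.351
```

View pics/w6.png

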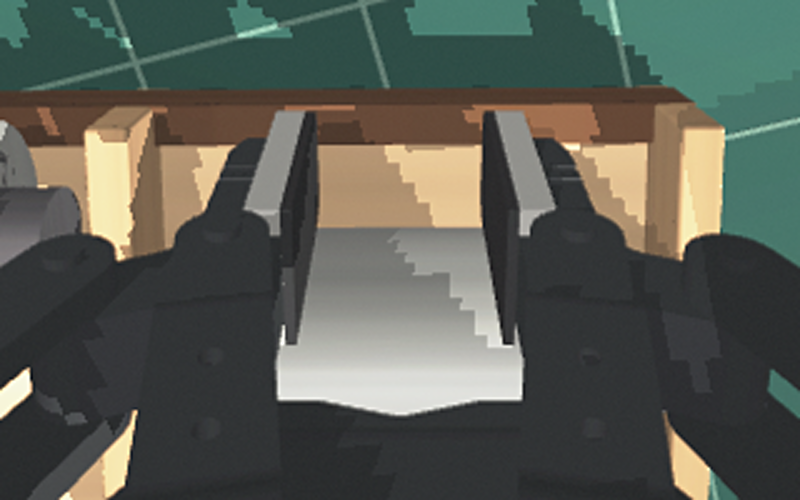

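View pics/s6.png

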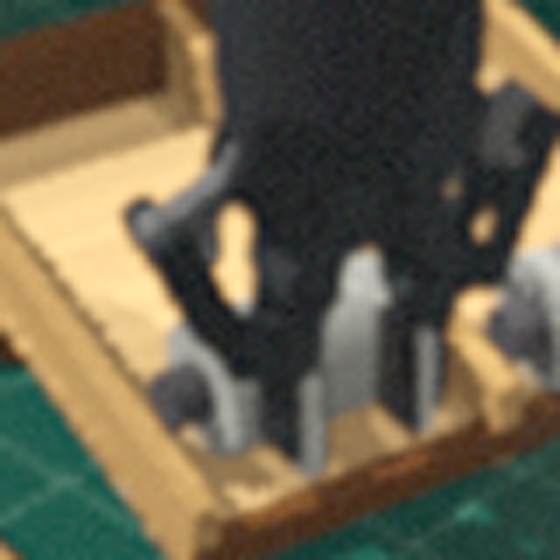

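The roll is off the lip, and its rear edge is still at crop row 228, tight against the fingers. It sits level in the lane, so I'll carry on.

```bash
python3 -m jog '[{"grip":0.65,"x":0,"y":2.2,"z":-0.4,"rx":0,"ry":0,"rz":0},{"grip":0.65,"x":0,"y":2.5,"z":-0.4,"rx":0,"ry":0,"rz":0},{"grip":0.65,"x":0,"y":2.5,"z":-0.4,"rx":0,"ry":0,"rz":0},{"grip":0.65,"x":0,"y":2.5,"z":-0.4,"rx":0,"ry":0,"rz":0},{"grip":0.65,"x":0,"y":2.5,"z":-0.4,"rx":0,"ry":0,"rz":0},{"grip":0.65,"x":0,"y":2.5,"z":-0.4,"rx":0,"ry":0,"rz":0},{"grip":0.65,"x":0,"y":2.5,"z":-0.4,"rx":0,"ry":0,"rz":0},{"grip":0.65,"x":0,"y":2.5,"z":-0.4,"rx":0,"ry":0,"rz":0}]'
python3 -m jog '[{"grip":0.65,"x":0,"y":2.5,"z":-0.4,"rx":0,"ry":0,"rz":0},{"grip":0.65,"x":0,"y":2.5,"z":-0.4,"rx":0,"ry":0,"rz":0},{"grip":0.65,"x":0,"y":2.5,"z":-0.4,"rx":0,"ry":0,"rz":0},{"grip":0.65,"x":0,"y":2.5,"z":-0.4,"rx":0,"ry":0,"rz":0},{"grip":0.65,"x":0,"y":2.5,"z":-0.4,"rx":0,"ry":0,"rz":0},{"grip":0.65,"x":0,"y":2.5,"z":-0.4,"rx":0,"ry":0,"rz":0},{"grip":0.65,"x":0,"y":2.5,"z":-0.4,"rx":0,"ry":0,"rz":0},{"grip":0.65,"x":0,"y":2.5,"z":-0.4,"rx":0,"ry":0,"rz":0}]'
python3 - <<'E'
from h import *
rs(); snap('wrist','w7',(160,200,480,400),2.5)
E
```

```text
time: 5.72
eef_pos: [0.5012, 0.1469, 0.2052]
tcp_rot: [0.794, 0.607, 0.0, 0.0]
contact_force: [-3.3, 1.5, 2.2]
opening: 0.351
time: 6.38
eef_pos: [0.5204, 0.1417, 0.2084]
tcp_rot: [0.794, 0.608, 0.0, 0.0]
contact_force: [-3.6, 1.4, 2.4]
opening: 0.346
t 6.38 TCP in ramp mm [-76.8  53.1 208.4] yaw err -0.28 tilt [0. 0.] F [-3.57  1.43  2.38] op 0.346
```

View pics/w7.png

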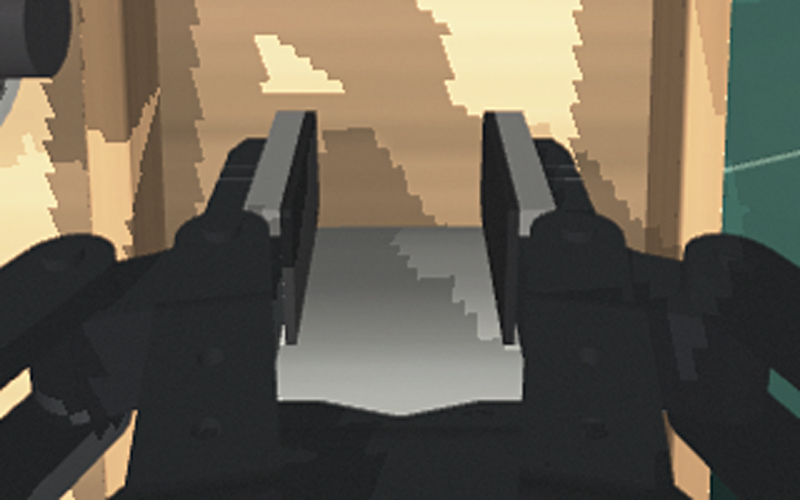

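The roll is still tight against the fingers (rear edge at row 227), square and mid-lane, with steady force. Carrying on.

```bash
python3 -m jog '[{"grip":0.65,"x":0,"y":2.5,"z":-0.4,"rx":0,"ry":0,"rz":0},{"grip":0.65,"x":0,"y":2.5,"z":-0.4,"rx":0,"ry":0,"rz":0},{"grip":0.65,"x":0,"y":2.5,"z":-0.4,"rx":0,"ry":0,"rz":0},{"grip":0.65,"x":0,"y":2.5,"z":-0.4,"rx":0,"ry":0,"rz":0},{"grip":0.65,"x":0,"y":2.5,"z":-0.4,"rx":0,"ry":0,"rz":0},{"grip":0.65,"x":0,"y":2.5,"z":-0.4,"rx":0,"ry":0,"rz":0},{"grip":0.65,"x":0,"y":2.5,"z":-0.4,"rx":0,"ry":0,"rz":0},{"grip":0.65,"x":0,"y":2.5,"z":-0.4,"rx":0,"ry":0,"rz":0}]'
python3 -m jog '[{"grip":0.65,"x":0,"y":2.5,"z":-0.4,"rx":0,"ry":0,"rz":0},{"grip":0.65,"x":0,"y":2.5,"z":-0.4,"rx":0,"ry":0,"rz":0},{"grip":0.65,"x":0,"y":2.5,"z":-0.4,"rx":0,"ry":0,"rz":0},{"grip":0.65,"x":0,"y":2.5,"z":-0.4,"rx":0,"ry":0,"rz":0},{"grip":0.65,"x":0,"y":2.5,"z":-0.4,"rx":0,"ry":0,"rz":0},{"grip":0.65,"x":0,"y":2.5,"z":-0.4,"rx":0,"ry":0,"rz":0},{"grip":0.65,"x":0,"y":2.5,"z":-0.4,"rx":0,"ry":0,"rz":0},{"grip":0.65,"x":0,"y":2.5,"z":-0.4,"rx":0,"ry":0,"rz":0}]'
python3 -m jog '[{"grip":0.65,"x":0,"y":2.5,"z":-0.4,"rx":0,"ry":0,"rz":0},{"grip":0.65,"x":0,"y":2.5,"z":-0.4,"rx":0,"ry":0,"rz":0},{"grip":0.65,"x":0,"y":2.5,"z":-0.4,"rx":0,"ry":0,"rz":0},{"grip":0.65,"x":0,"y":2.5,"z":-0.4,"rx":0,"ry":0,"rz":0},{"grip":0.65,"x":0,"y":2.5,"z":-0.4,"rx":0,"ry":0,"rz":0},{"grip":0.65,"x":0,"y":2.5,"z":-0.4,"rx":0,"ry":0,"rz":0},{"grip":0.65,"x":0,"y":2.5,"z":-0.4,"rx":0,"ry":0,"rz":0},{"grip":0.65,"x":0,"y":2.5,"z":-0.4,"rx":0,"ry":0,"rz":0}]'
python3 - <<'E'
from h import *
rs(); snap('wrist','w8',(160,200,480,400),2.5); snap('side','s8',(225,100,385,265),4)
E
```

```text
time: 7.1
eef_pos: [0.5398, 0.1364, 0.2116]
tcp_rot: [0.794, 0.607, 0.0, 0.0]
contact_force: [-2.8, 2.4, 2.0]
opening: 0.345
time: 7.77
eef_pos: [0.559, 0.1312, 0.2147]
tcp_rot: [0.794, 0.607, -0.0, -0.0]
contact_force: [-2.8, 1.6, 1.8]
opening: 0.349
time: 8.43
eef_pos: [0.5783, 0.1259, 0.218]
tcp_rot: [0.794, 0.607, -0.0, -0.0]
contact_force: [-3.5, 1.0, 1.8]
opening: 0.35
t 8.43 TCP in ramp mm [-16.8  52.8 218. ] yaw err -0.29 tilt [-0.0001 -0.    ] F [-3.46  0.99  1.81] op 0.35
```

View pics/w8.png

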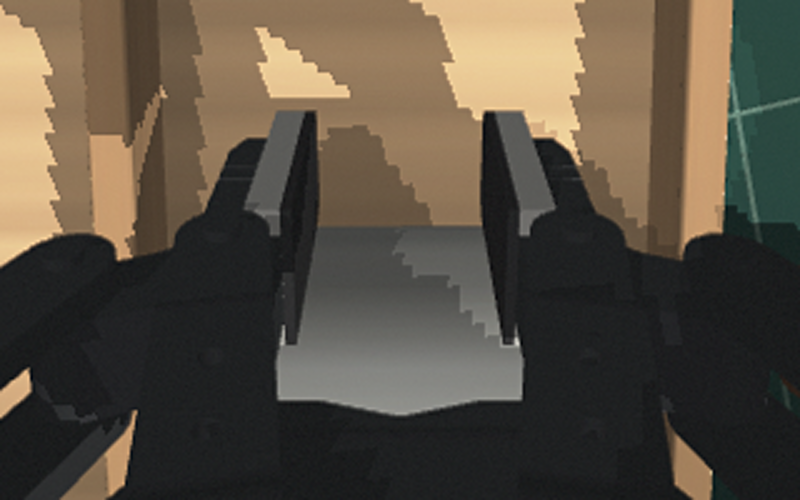

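View pics/s8.png

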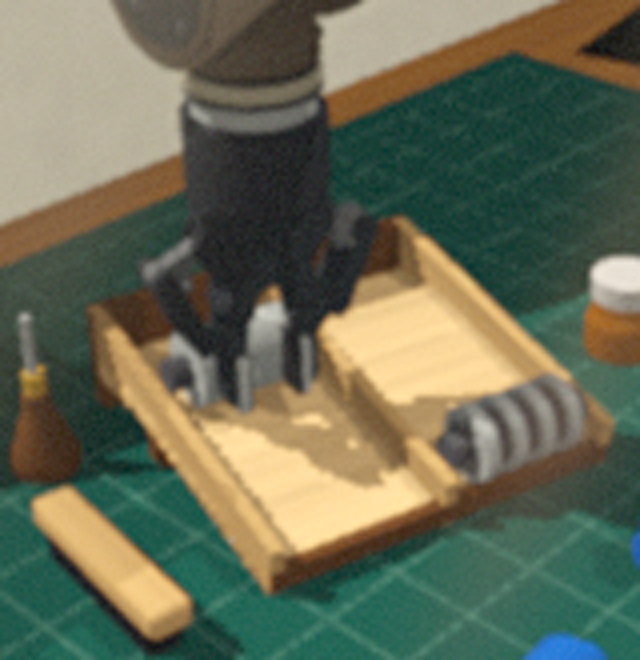

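```bash
python3 -m jog '[{"grip":0.65,"x":0,"y":2.5,"z":-0.4,"rx":0,"ry":0,"rz":0},{"grip":0.65,"x":0,"y":2.5,"z":-0.4,"rx":0,"ry":0,"rz":0},{"grip":0.65,"x":0,"y":2.5,"z":-0.4,"rx":0,"ry":0,"rz":0},{"grip":0.65,"x":0,"y":2.5,"z":-0.4,"rx":0,"ry":0,"rz":0},{"grip":0.65,"x":0,"y":2.5,"z":-0.4,"rx":0,"ry":0,"rz":0},{"grip":0.65,"x":0,"y":2.5,"z":-0.4,"rx":0,"ry":0,"rz":0},{"grip":0.65,"x":0,"y":2.3,"z":-0.4,"rx":0,"ry":0,"rz":0},{"grip":0.65,"x":0,"y":2,"z":-0.3,"rx":0,"ry":0,"rz":0}]'
python3 -m jog '[{"grip":0.65,"x":0,"y":1.7,"z":-0.3,"rx":0,"ry":0,"rz":0},{"grip":0.65,"x":0,"y":1.5,"z":-0.2,"rx":0,"ry":0,"rz":0},{"grip":0.65,"x":0,"y":1.5,"z":-0.2,"rx":0,"ry":0,"rz":0},{"grip":0.65,"x":0,"y":1.5,"z":-0.2,"rx":0,"ry":0,"rz":0},{"grip":0.65,"x":0,"y":1.5,"z":-0.2,"rx":0,"ry":0,"rz":0},{"grip":0.65,"x":0,"y":1.5,"z":-0.2,"rx":0,"ry":0,"rz":0}]'
python3 - <<'E'
from h import *
rs(); snap('wrist','w9',(160,200,480,400),2.5)
E
```

```text
time: 9.2
eef_pos: [0.5971, 0.1209, 0.2211]
tcp_rot: [0.794, 0.607, 0.0, 0.0]
contact_force: [-3.1, 1.3, 1.2]
opening: 0.352
time: 9.7
eef_pos: [0.6057, 0.1185, 0.2223]
tcp_rot: [0.794, 0.608, -0.0, -0.0]
contact_force: [-3.4, 1.1, 2.1]
opening: 0.348
t 9.7 TCP in ramp mm [ 11.6  52.7 222.3] yaw err -0.28 tilt [-0.0001  0.    ] F [-3.38  1.09  2.14] op 0.348
```

View pics/w9.png

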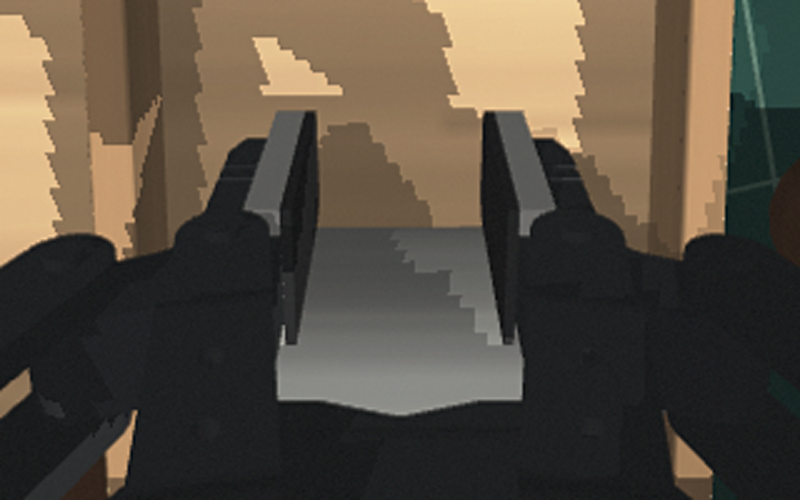

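```bash
python3 -m jog '[{"grip":0.65,"x":0,"y":1.3,"z":-0.2,"rx":0,"ry":0,"rz":0},{"grip":0.65,"x":0,"y":1.2,"z":-0.1,"rx":0,"ry":0,"rz":0},{"grip":0.65,"x":0,"y":1.2,"z":-0.1,"rx":0,"ry":0,"rz":0},{"grip":0.65,"x":0,"y":1.2,"z":0,"rx":0,"ry":0,"rz":0}]'
python3 - <<'E'
from h import *
rs(); snap('wrist','w10',(160,200,480,400),2.5)
E
```

```text
time: 10.08
eef_pos: [0.6109, 0.117, 0.2229]
tcp_rot: [0.794, 0.607, 0.001, 0.001]
contact_force: [-0.3, 0.6, 0.3]
opening: 0.348
t 10.08 TCP in ramp mm [ 17.   52.6 222.9] yaw err -0.29 tilt [ 0.0028 -0.0005] F [-0.26  0.63  0.31] op 0.348
```

View pics/w10.png

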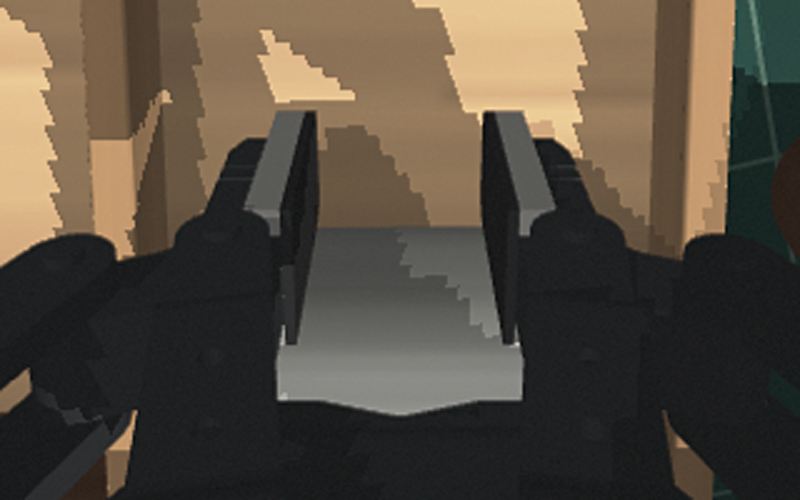

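The force has dropped to nearly zero with the roll balanced at the crest, so I'll follow it through.

```bash
python3 -m jog '[{"grip":0.65,"x":0,"y":1.2,"z":0,"rx":0,"ry":0,"rz":0},{"grip":0.65,"x":0,"y":1.2,"z":0,"rx":0,"ry":0,"rz":0},{"grip":0.65,"x":0,"y":1.2,"z":0,"rx":0,"ry":0,"rz":0},{"grip":0.65,"x":0,"y":1.2,"z":0,"rx":0,"ry":0,"rz":0},{"grip":0.65,"x":0,"y":1.2,"z":0,"rx":0,"ry":0,"rz":0}]'
python3 - <<'E'
from h import *
rs(); snap('wrist','w11',(160,200,480,400),2.5)
E
```

```text
time: 10.55
eef_pos: [0.6163, 0.1156, 0.2227]
tcp_rot: [0.794, 0.607, 0.0, 0.0]
contact_force: [-0.1, 0.9, -0.5]
opening: 0.349
t 10.55 TCP in ramp mm [ 22.6  52.6 222.7] yaw err -0.29 tilt [ 0.0003 -0.    ] F [-0.06  0.87 -0.47] op 0.349
```

View pics/w11.png

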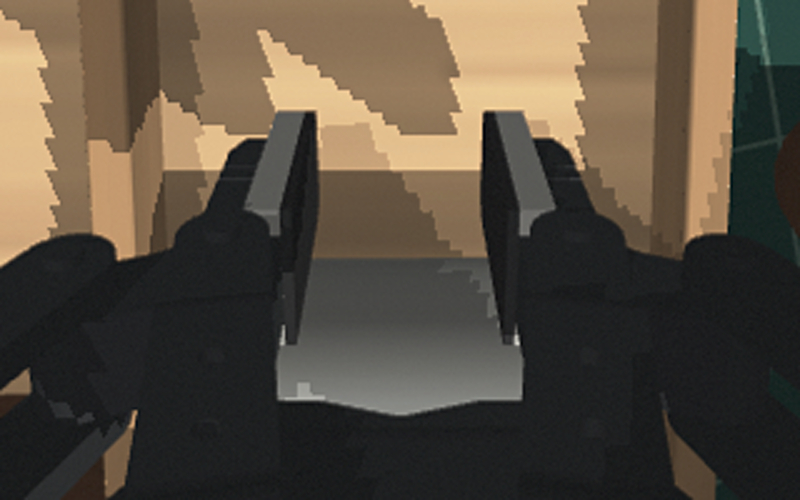

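The roll has dropped: its rear edge is at row 258, away from the fingers, with no force. I'll back off and lift.

```bash
python3 -m jog '[{"grip":0.65,"x":0,"y":-8,"z":0,"rx":0,"ry":0,"rz":0},{"grip":0.65,"x":0,"y":-12,"z":-5,"rx":0,"ry":0,"rz":0},{"grip":0.65,"x":0,"y":-15,"z":-20,"rx":0,"ry":0,"rz":0},{"grip":0.65,"x":0,"y":-15,"z":-30,"rx":0,"ry":0,"rz":0},{"grip":0.65,"x":0,"y":-20,"z":-30,"rx":0,"ry":0,"rz":0},{"grip":0.65,"x":0,"y":-25,"z":-25,"rx":0,"ry":0,"rz":0},{"grip":0.65,"x":0,"y":-25,"z":-20,"rx":0,"ry":0,"rz":0},{"grip":0.65,"x":0,"y":-20,"z":-10,"rx":0,"ry":0,"rz":0}]'
python3 -m jog '[{"grip":0.65,"x":-35,"y":0,"z":0,"rx":0,"ry":0,"rz":0},{"grip":0.65,"x":-40,"y":0,"z":0,"rx":0,"ry":0,"rz":0},{"grip":0.65,"x":-40,"y":0,"z":0,"rx":0,"ry":0,"rz":0},{"grip":0.65,"x":-40,"y":0,"z":0,"rx":0,"ry":0,"rz":0},{"grip":0.65,"x":-40,"y":0,"z":0,"rx":0,"ry":0,"rz":0},{"grip":0.65,"x":-40,"y":0,"z":0,"rx":0,"ry":0,"rz":0},{"grip":0.65,"x":-20,"y":0,"z":0,"rx":0,"ry":0,"rz":0},{"grip":0.65,"x":0,"y":0,"z":0,"rx":0,"ry":0,"rz":0}]'
python3 - <<'E'
from h import *
rs(); c=snap('top','t12',(215,105,415,255),4); snap('side','s12'); print((proj(c,ramp2w(P,(.0627,.053,.0568)))-[215,105])*4)
E
```

```text
time: 11.27
eef_pos: [0.4796, 0.1529, 0.3658]
tcp_rot: [0.794, 0.608, 0.002, 0.001]
contact_force: [-0.1, 0.4, -0.1]
opening: 0.355
time: 11.93
eef_pos: [0.413, -0.0963, 0.3627]
tcp_rot: [0.796, 0.606, -0.0, 0.001]
contact_force: [0.2, -0.2, -0.4]
opening: 0.353
t 11.93 TCP in ramp mm [-119.5 -204.4  362.7] yaw err -0.57 tilt [ 0.0002 -0.0013] F [ 0.17 -0.17 -0.4 ] op 0.353
[339.63159754 123.58560682]
```

View pics/t12.png

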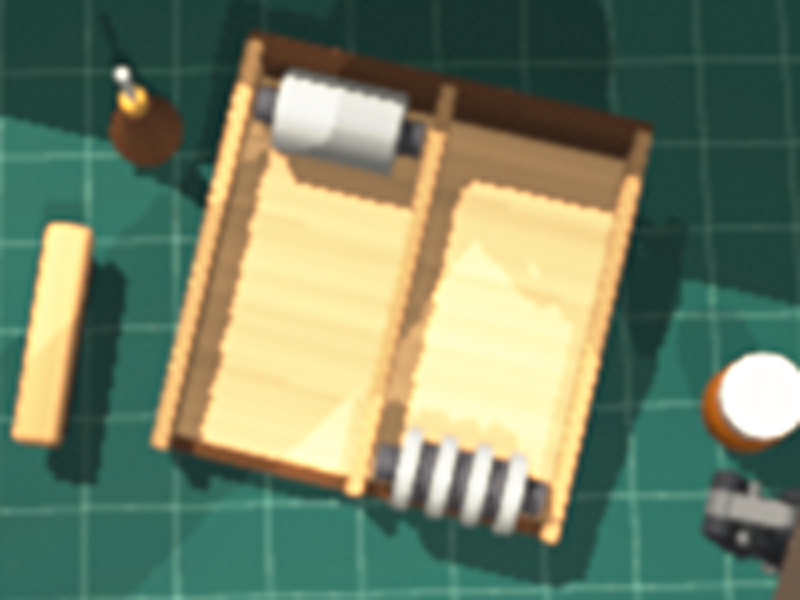

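View pics/s12.png

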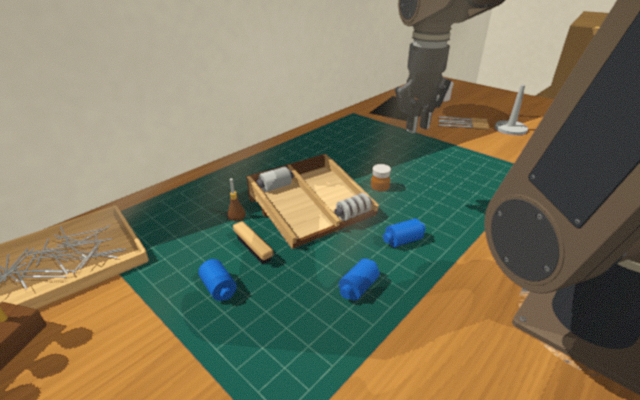

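The roll is in the cradle, centred at top crop (341,121) against a predicted (340,124). The grooved roll, graver, jar, brush and blue look-alikes are where they were, and the hand is clear. I'm handing in.

```bash
python3 -c "
from plant import sign_off; print(sign_off())"
```

```text
the job is handed in; nothing more can be done
None
```

The smooth plain roll is in the cradle against the stop at the top of the left lane, and the job is handed in at about 12 s on the robot's clock.

I pushed it up from behind with both part-open fingertips on its barrel, at 18–30 mm/s with a steady 3–4 N. The fingers stayed against it until it tipped over the crest, then I backed the hand off and lifted it clear.

- **Roll position:** its centre in the last top picture is within about 1 mm of the predicted cradle position.
- **Other items:** the grooved roll, graver, jar, brush and blue look-alikes look unmoved in the final pictures.
- **Contact:** the wrist force read about zero once the hand was clear.
- **Disagreements:**
  - The arm's position readings wandered by a few mm just after fast moves; I corrected for this before contact.
  - The force while pushing was higher than rolling alone would need and had about 2 N of upward component. I put that down to finger friction, but did not check it separately.

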